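Fish the long parallel out of the die through its drop opening

ROBOT

A 6-joint arm with a two-finger parallel gripper is mounted at the origin on the work surface. World frame = base frame: x ahead of the robot, y to its left, z up, the work surface at z = 0. Lengths are in mm, angles in rad, forces in N, time in s.
With the tool pointing down it reaches from about 350 to 775 mm from the base axis. Payload 7.3 kg.
Tool frame: the origin (TCP) lies between the finger pads; the fingertips stand bot.tip_extent ahead of it and the grasp point (between the pads) lies 6 mm ahead of it (bot.tip_extent is the distance from the TCP to the fingertips, in mm); x points along the fingers, y is the direction in which the jaws open and shut, and the axes are right-handed (so a half turn about x gives the same grasp; the last joint's range is limited). The gripper opens to 92 mm and grips with 3 to 60 N. Pads are 19 mm wide; open, the fingers measure 130 mm over their backs; the gripper's body (75 mm by 190 mm) begins 47 mm behind the grasp point.
Start: joints at [-1.475, 0.342, 1.524, -0, 1.275, -0.146], TCP at [125.733, -509.739, 251.741] pointing down, gripper open.
Joint ranges: [-2.53, 2.53], [-0.77, 2.02], [0.04, 2.7], [-1, 4.14], [0.28, 2.66], [-3.11, 3.11]. Speed limits (rad/s): [2.57, 2.57, 3.14, 3.14, 3.14, 3.14].

INTERFACE

Orientations are given as [roll, pitch, yaw] about the fixed x, y, z axes, in that order (R = Rz(yaw) Ry(pitch) Rx(roll)).
In Python, from plant import bot, capture, workorder gives the robot as it stands. The module is installed in compiled form; this text tells all that it offers.
- The arm moves only by the shell command python3 -m crank 'ROWS'. ROWS is JSON, a list of rows, each an object with "linear": the shift along the tool's x, y, z in cm, a list of three; "delta_rot": the turn, a rotation vector about the tool's x, y, z in degrees, a list of three; "fingers": the opening, from 0 (shut) to 1 (fully open). In form: [{"linear": [x, y, z], "delta_rot": [wx, wy, wz], "fingers": fingers}, ...]. A call has exactly 5 rows; each row shifts and turns the commanded pose from where the row before left it, along the tool's axes as they then stand; what a row does not reach is not made up. A row lasts 1/10 s, in which the tool goes at most 50 mm and 8.59 degrees, less where a joint would pass 70% of its speed; a pose out of reach is approached as far as the arm can. A call with a gripper value outside its range is refused whole. The fingers move at their own pace and stop on an object; the grip force is fixed at half the most. Time passes only in rows, so rows that do not move let the fingers close, or fill a call up. It gives the time, the measured TCP pose, the force and the opening at its end, in the units of the state.
- bot.get_obs(): the state, without advancing time (a new reading comes with each control period).
- capture(name): name is "side" or "top"; returns a dict with "image" (384x512x3 uint8, blue, green, red), "mtx" (3x3 intrinsics, pixels), "pose" (4x4, takes a point from camera to world coordinates). Camera axes: x right, y down, z forward; pixel columns grow to the right and rows downward; lengths in mm; the calibration is good to about 2 mm. A picture is of the moment at which its call begins. There is no depth.
- workorder.close_job(): hands the job in, once; it reports no verdict.
The state is a dict: "time": time; "joint_positions": joint angles; "dq": joint speeds; "tau": joint torques, N m; "tool_pos": TCP position; "tcp_rot": TCP orientation; "contact_force": force on the tool from outside, world axes, zero at the start; "moment": the same for the moment, N m; "grip_width": finger opening in mm.
Only numpy, scipy, OpenCV 4.12 (cv2) and the standard library are available. Lean on these libraries where they do the work, as an engineer would, in place of code of your own. Each camera call takes 0.05 s, during which the arm holds its last target. There are 200 camera calls.

TASK

A long steel parallel has been left lying inside the lower die, under the top plate, and it is longer than the opening in that plate. Fish it out through the opening without forcing it: work one end up through the opening while the other end is still inside, and draw it out on the slant. Finish holding it in the gripper, still, with the whole bar higher than the tops of the die's guide pillars; leave the other things on the bench alone.

Things in the scene. Friction and masses are not known exactly. Their poses are not given: they have to be found in the camera images.
- die: the lower die, fixed to the bench: a closed flat steel box 220 mm (its x) by 380 mm (its y, the long side) by 72 mm high, on a bottom plate 16 mm thick that juts out 20 mm more at both ends. On its top plate stand four guide pillars with brass ball cages, at x = +-88, y = +-165 mm, widest radius 17 mm, their tops 130 mm above the bench. Origin: centre of the underside, on the bench; z up
- die_opening (a point): centre of the one rectangular opening in the die's top plate, at the level of the plate's top face (72 mm above the bench); axes as the die's. The opening measures 124 mm (x) by 140 mm (y); the top plate is 16 mm thick (56 to 72 mm above the bench)
- die_floor (a point): middle of the floor inside the die, 16 mm above the bench; axes as the die's. The inside space is 170 mm (x) by 330 mm (y) by 40 mm high up to the top plate's underside, and closed on all four sides
- parallel: the parallel inside the die: a plain ground steel bar 18 mm wide (its x), 200 mm long (its y), 12 mm thick (its z), about 0.33 kg, lying flat on the die's inside floor, its y within 0.12 rad of the die's y. One or both of its ends are hidden under the top plate; it slides along the floor. Origin: centre of its underside
- parallel_end_a (a point): middle of the parallel's +y end face, 6 mm above its underside
- parallel_end_b (a point): middle of the parallel's -y end face, 6 mm above its underside
- spare_parallel: a second, identical parallel (18 x 200 x 12 mm) lying on the bench beside the die; not part of the job. Origin: centre of its underside
- bin: an open blue plastic bin of screws, 160 x 100 x 60 mm high, on the bench; not part of the job. Origin: centre of its underside
- bush: a stepped brass guide bush, 48 mm across its foot, 50 mm high, standing on the bench; not part of the job. Origin: centre of its underside
Mind the look-alikes: they are no part of the job. What is shaped like the parallel but blue is not meant.

How it is judged (in metres and radians):
On the way:
1. one end of the parallel is out through the opening, above the top plate, while the other end is still inside, under the plate (((z of parallel_end_a in the frame of die above 0.078 m and z of parallel_end_b in the frame of die below 0.056 m) or (z of parallel_end_b in the frame of die above 0.078 m and z of parallel_end_a in the frame of die below 0.056 m))), for 0.1 s.
At the end, for the whole second after the job is handed in: The parallel is held between the fingers (over 2 N), both its ends more than 138 mm above the bench, that is, above the pillar tops (130 mm), touching nothing of the die, and still (under 30 mm/s and 0.2 rad/s). It may be held level or slanting (height (world z) of each of parallel_end_a, parallel_end_b above 0.138 m and contact force between the fingers and parallel above 2 N and contact force between parallel and die below 0.1 N and linear speed of parallel below 0.03 m/s and angular speed of parallel below 0.2 rad/s); the arm keeps its last pose, push and grip.
It fails at once if the parallel is forced against the die (over 60 N) (contact force between parallel and die above 60 N).
It fails at once if the robot pushes hard on the die (over 60 N) (contact force between the arm and die above 60 N).
It fails at once if another thing on the bench is disturbed (moved over 20 mm) (distance of any of spare_parallel, bin, bush from where it was at the start of the episode above 0.02 m).
It also fails if it takes over 38 s, if anything falls off the work surface, if the arm or the gripper's body presses on something with over 40 N, if the wrist force passes 120 N, or if a joint passes its speed limit or range.

## Working session

There is one attempt and no reset: what is moved stays moved. The work goes in short steps, Python scripts to look and compute and a shell command to move; the robot and the scene stay as the last step left them, time stands still between calls to the robot, and variables do not carry over. Pictures are saved under pics/ and viewed, on a budget of 10 in all, crops included, one or two more only if the job needs it, and the job is handed in when it is done.

```bash
mkdir -p pics; python3 - <<'E'
from plant import bot,capture
import cv2,pickle
print(bot.get_obs(),bot.tip_extent)
for n in("top","side"):
    c=capture(n);cv2.imwrite(f"pics/{n}1.png",c["image"]);pickle.dump(c,open(n+".pkl","wb"));print(n,c["mtx"],c["pose"])
E
```

```text
{'time': 0.0, 'joint_positions': array([-1.47500811e+00,  3.42727653e-01,  1.52500961e+00, -1.42094032e-05,
        1.27540244e+00, -1.45992861e-01]), 'dq': array([ 0.00074309,  0.00033206,  0.00126371, -0.00041143,  0.0006661 ,
        0.00061949]), 'tau': array([ 2.65236355e-03, -4.31233764e+01, -2.44222873e+01,  7.19693466e-02,
        5.60268725e-02, -1.19150254e-04]), 'tool_pos': array([ 125.68775268, -509.35425911,  251.04496209]), 'tcp_rot': array([-1.70800653,  1.56924922,  1.67537135]), 'contact_force': array([ 0.08555428, -0.20745002, -0.1161279 ]), 'moment': array([-0.03850835, -0.02034916,  0.03026587]), 'grip_width': 91.72272293557465} 25.0
top [[421.87676785   0.         251.81161139]
 [  0.         421.87676785 184.01716136]
 [  0.           0.           1.        ]] [[-2.77291986e-02 -9.96816444e-01  7.47533803e-02  3.82780269e+02]
 [-9.99614032e-01  2.77784493e-02 -3.80999368e-04  7.87831829e+00]
 [-1.69674655e-03 -7.47350927e-02 -9.97201979e-01  1.34638193e+03]
 [ 0.00000000e+00  0.00000000e+00  0.00000000e+00  1.00000000e+00]]
side [[355.93895475   0.         257.74961693]
 [  0.         355.93895475 186.84679776]
 [  0.           0.           1.        ]] [[-7.94058611e-01 -4.47572160e-01  4.11278597e-01  5.49802310e+01]
 [-6.07835390e-01  5.81726372e-01 -5.40491041e-01  5.96698831e+02]
 [ 2.65713667e-03 -6.79171252e-01 -7.33975034e-01  8.34293514e+02]
 [ 0.00000000e+00  0.00000000e+00  0.00000000e+00  1.00000000e+00]]
```

View pics/top1.png

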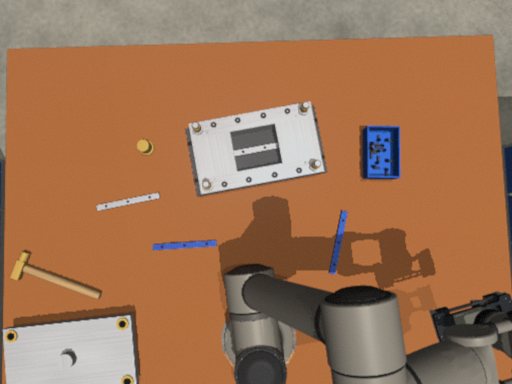

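View pics/side1.png

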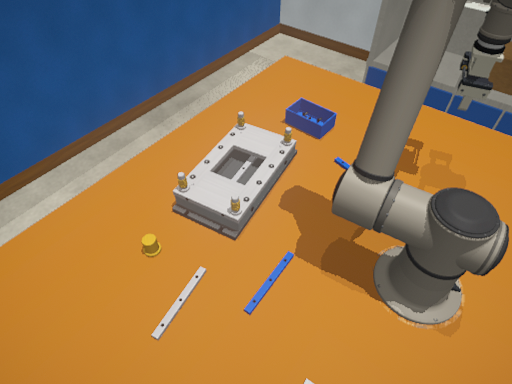

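The top view shows the die at about (257,148), its opening spanning about (232–282, 125–170), and a bright bar inside near row 150. The spare parallel is at (128,201), the bin at (380,152) and the bush at (145,146). I'll measure the opening and the bar next.

```bash
cat > h.py <<'E'
import numpy as np,cv2
def ray(c,px,z):
    px=np.atleast_2d(np.asarray(px,float));K=c["mtx"];P=c["pose"]
    d=np.c_[(px[:,0]-K[0,2])/K[0,0],(px[:,1]-K[1,2])/K[1,1],np.ones(len(px))]@P[:3,:3].T
    o=P[:3,3];return o+d*((z-o[2])/d[:,2])[:,None]
def proj(c,p):
    P=np.linalg.inv(c["pose"]);q=np.atleast_2d(p)@P[:3,:3].T+P[:3,3];q=q@c["mtx"].T;return q[:,:2]/q[:,2:]
E
python3 - <<'E'
import pickle;from h import *
c=pickle.load(open("top.pkl","rb"));im=c["image"]
s=im[100:205,180:335];cv2.imwrite("pics/crop1.png",cv2.resize(s,None,fx=5,fy=5,interpolation=cv2.INTER_CUBIC))
g=cv2.cvtColor(im,cv2.COLOR_BGR2GRAY).astype(int);sat=im.max(2).astype(int)-im.min(2)
# die top plate: grey bright, closed
m=((sat<30)&(g>120)).astype(np.uint8);m[:100]=0;m[200:]=0;m[:,:180]=0;m[:,335:]=0
cs,_=cv2.findContours(m,cv2.RETR_EXTERNAL,cv2.CHAIN_APPROX_NONE);k=max(cs,key=cv2.contourArea)
w=ray(c,k[:,0],72)[:,:2].astype(np.float32);print("plate",cv2.minAreaRect(w))
# opening: dark region
for t in(90,110,130):
    d=(g<t).astype(np.uint8);d=d[118:178,224:290]
    d=cv2.morphologyEx(d,cv2.MORPH_CLOSE,np.ones((13,13)))
    cs,_=cv2.findContours(d,cv2.RETR_EXTERNAL,cv2.CHAIN_APPROX_NONE);k=max(cs,key=cv2.contourArea)
    w=ray(c,k[:,0]+[224,118],72)[:,:2].astype(np.float32);print("open",t,cv2.minAreaRect(w))
b=(g>140).astype(np.uint8)[136:164,236:282]
cs,_=cv2.findContours(b,cv2.RETR_EXTERNAL,cv2.CHAIN_APPROX_NONE)
for k in cs:
  if len(k)>8:
    p=k[:,0]+[236,136];w=ray(c,p,28)[:,:2].astype(np.float32);print("bar",p.min(0),p.max(0),cv2.minAreaRect(w))
E
```

```text
plate ((590.5384521484375, -7.9120635986328125), (222.02874755859375, 383.9955749511719), 8.868748664855957)
open 90 ((590.3619384765625, -6.894508361816406), (164.1305694580078, 157.34637451171875), 76.92304229736328)
open 110 ((590.3475341796875, -8.1507568359375), (201.64797973632812, 135.37246704101562), 9.115839004516602)
open 130 ((590.0560913085938, -8.295280456542969), (152.45175170898438, 181.59083557128906), 88.40210723876953)
bar [236 143] [276 155] ((592.4791259765625, -7.629913330078125), (19.352365493774414, 128.6349639892578), 9.280281066894531)
bar [277 136] [281 158] ((596.363525390625, -81.58753967285156), (12.640157699584961, 70.04829406738281), 88.11483001708984)
```

View pics/crop1.png

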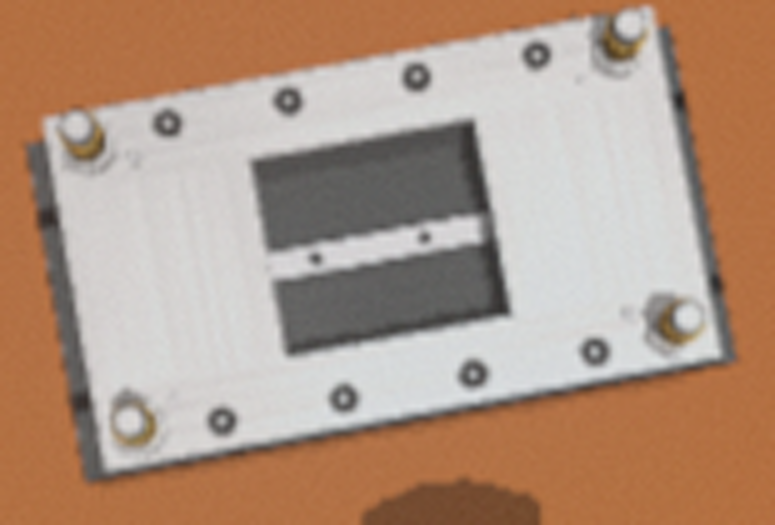

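The crop shows the opening at crop corners (252,158), (473,121), (509,313) and (288,353). The bar crosses it with both ends hidden, and has holes at (316,259) and (424,237). I'll use the spare's hole pattern to find the bar's centre, and work out the tool pose as well.

```bash
python3 - <<'E'
import pickle;from h import *
c=pickle.load(open("top.pkl","rb"));im=c["image"]
d=pickle.load(open("side.pkl","rb"))["image"]
a=cv2.resize(im[185:215,88:168],(640,240),interpolation=cv2.INTER_CUBIC)
b=cv2.resize(d[140:190,200:290],(640,355),interpolation=cv2.INTER_CUBIC)
cv2.imwrite("pics/crop2.png",np.vstack([a,b]))
cc=[[180+x/5,100+y/5] for x,y in [(252,158),(473,121),(509,313),(288,353)]]
w=ray(c,cc,72);print("opening",w[:,:2].round(1),w.mean(0))
h=ray(c,[[180+316/5,100+259/5],[180+424/5,100+237/5]],28);print("holes",h,np.linalg.norm(h[0]-h[1]))
g=cv2.cvtColor(im,cv2.COLOR_BGR2GRAY);sat=im.max(2).astype(int)-im.min(2)
m=((sat<60)&(g>120)).astype(np.uint8);m[:185]=0;m[215:]=0;m[:,:88]=0;m[:,168:]=0
p=np.argwhere(m)[:,::-1];w=ray(c,p,12)[:,:2].astype(np.float32);print("spare",cv2.minAreaRect(w))
from scipy.spatial.transform import Rotation as R
from plant import bot
T=R.from_euler("xyz",bot.get_obs()["tcp_rot"]).as_matrix();print(T.round(3))
E
```

```text
opening [[640.8  68.4]
 [659.9 -67.4]
 [541.  -85.6]
 [520.4  49.4]] [590.53885246  -8.80480391  72.        ]
holes [[584.15917776  31.68382604  28.        ]
 [596.24488852 -36.78863463  28.        ]] 69.53087281388702
spare ((439.2808837890625, 401.23321533203125), (20.6705379486084, 202.1981658935547), 10.036684036254883)
[[-0.     0.239 -0.971]
 [ 0.001 -0.971 -0.239]
 [-1.    -0.001 -0.   ]]
```

View pics/crop2.png

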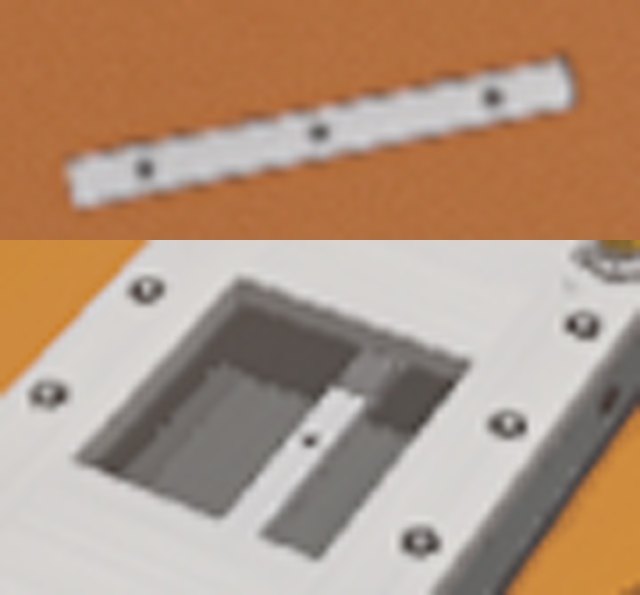

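The spare has three holes at 70 mm pitch (0, ±70). The bar's centre is therefore at one of its two visible holes. The side view, where the bar's shadowed part runs up to about crop (385,355), should show which.

```bash
python3 - <<'E'
import pickle;from h import *
d=pickle.load(open("side.pkl","rb"))
h1=np.array([584.2,31.7,28]);h2=np.array([596.2,-36.8,28]);u=(h1-h2)/np.linalg.norm(h1-h2)
n=np.array([u[1],-u[0],0])
for name,c in(("A:centre h1",h1),("B:centre h2",h2)):
    for s in(-100,100):
        e=c+u*s;q=proj(d,np.array([e+9*n,e-9*n]));print(name,s,e.round(1),((q-[200,140])*7.11+[0,240]).round())
for y in (-29,-50,-60,-70,-80,-100): print(y,((proj(d,h2+u*(y+29))-[200,140])*7.11+[0,240]).round())
t=np.radians(8.8);D=np.array([590.5,-8.3,0]);M=np.array([[np.cos(t),np.sin(t),0],[-np.sin(t),np.cos(t),0],[0,0,1]])
print("die frame holes",M@(h1-D),M@(h2-D))
E
```

```text
A:centre h1 -100 [601.5 -66.8  28. ] [[323. 388.]
 [357. 401.]]
A:centre h1 100 [566.9 130.2  28. ] [[ 92. 678.]
 [129. 694.]]
B:centre h2 -100 [ 613.5 -135.3   28. ] [[393. 301.]
 [426. 312.]]
B:centre h2 100 [578.9  61.7  28. ] [[178. 570.]
 [214. 585.]]
-29 [[308. 435.]]
-50 [[330. 407.]]
-60 [[341. 394.]]
-70 [[351. 381.]]
-80 [[361. 368.]]
-100 [[381. 342.]]
die frame holes [-0.10640535 40.49294603 28.        ] [  1.27280544 -29.03652814  28.        ]
```

The side view shows the bar carrying on, in shadow, past die y = -60. So the centre is at hole 2, and in die coordinates end A is at about y = +71 and end B at about -129. The plan:

1. Grip about 25 mm to the A side of centre.
2. Slide the bar about 12 mm towards -y.
3. Tilt it 17° about B.
4. Draw it out along the slant.
5. Lift.

I'll approach first.

```bash
for i in 1 2 3; do python3 -m crank '[{"linear":[0.333,-2.476,-3.81],"delta_rot":[0,0,0],"fingers":0.5},{"linear":[0.333,-2.476,-3.81],"delta_rot":[0,0,0],"fingers":0.5},{"linear":[0.333,-2.476,-3.81],"delta_rot":[0,0,0],"fingers":0.5},{"linear":[0.333,-2.476,-3.81],"delta_rot":[0,0,0],"fingers":0.5},{"linear":[0.333,-2.476,-3.81],"delta_rot":[0,0,0],"fingers":0.5}]'; done
for i in 1 2; do python3 -m crank '[{"linear":[0,0,0],"delta_rot":[-8.57,0,0],"fingers":0.5},{"linear":[0,0,0],"delta_rot":[-8.57,0,0],"fingers":0.5},{"linear":[0,0,0],"delta_rot":[-8.57,0,0],"fingers":0.5},{"linear":[0,0,0],"delta_rot":[-8.57,0,0],"fingers":0.5},{"linear":[0,0,0],"delta_rot":[-8.57,0,0],"fingers":0.5}]'; done
cat > st.py <<'E'
from h import *;from plant import bot
from scipy.spatial.transform import Rotation as R
np.set_printoptions(precision=3,suppress=True)
o=bot.get_obs();T=R.from_euler("xyz",o["tcp_rot"]).as_matrix()
t=np.radians(9);D=np.array([590.5,-8.3,0]);M=np.array([[np.cos(t),np.sin(t),0],[-np.sin(t),np.cos(t),0],[0,0,1]])
print(o["time"],"tcp",o["tool_pos"],"die",M@(o["tool_pos"]-D),"F",o["contact_force"],"w",o["grip_width"]);print(T)
g=np.array([591.9,-12.2,o["tool_pos"][2]]);print("to grip, tool cm",T.T@(g-o["tool_pos"])/10,"yaw y",np.degrees(np.arctan2(T[1,1],T[0,1])),"q",o["joint_positions"])
E
python3 st.py
```

```text
time: 0.6
tool_pos: [281.9, -342.3, 234.8]
tcp_rot: [-1.582, 1.57, 1.801]
contact_force: [0.9, -0.4, 0.8]
grip_width: 56.2
time: 1.1
tool_pos: [437.2, -176.4, 218.1]
tcp_rot: [-0.2, 1.57, -3.099]
contact_force: [0.9, -0.3, 0.5]
grip_width: 46.0
time: 1.6
tool_pos: [592.5, -10.6, 201.2]
tcp_rot: [-0.109, 1.57, -3.008]
contact_force: [0.5, -0.1, 1.1]
grip_width: 45.6
time: 2.1
tool_pos: [591.4, -12.2, 201.2]
tcp_rot: [-1.064, 1.57, 3.074]
contact_force: [0.9, -0.1, -0.2]
grip_width: 45.9
time: 2.6
tool_pos: [591.4, -12.3, 201.2]
tcp_rot: [-1.794, 1.57, 3.091]
contact_force: [-0.2, 0.9, 0.9]
grip_width: 46.2
2.6 tcp [591.404 -12.259 201.227] die [  0.273  -4.052 201.227] F [-0.194  0.947  0.858] w 46.20895999785399
[[-0.001  0.985  0.172]
 [ 0.     0.172 -0.985]
 [-1.    -0.001 -0.   ]]
to grip, tool cm [-0.     0.05   0.003] yaw y 9.908910376806011 q [-0.15   0.505  1.409 -0.     1.229 -0.323]
```

```bash
python3 -m crank '[{"linear":[3,0.05,0],"delta_rot":[0,0,0],"fingers":0.5},{"linear":[4.5,0,0],"delta_rot":[0,0,0],"fingers":0.5},{"linear":[3,0,0],"delta_rot":[0,0,0],"fingers":0.5},{"linear":[0.2,0,0],"delta_rot":[0,0,0],"fingers":0.5},{"linear":[0,0,0],"delta_rot":[0,0,0],"fingers":0.5}]'
python3 st.py; python3 - <<'E'
from plant import capture
import cv2
im=capture("side")["image"];cv2.imwrite("pics/s2.png",cv2.resize(im[100:230,170:310],None,fx=4,fy=4,interpolation=cv2.INTER_CUBIC))
E
```

```text
time: 3.1
tool_pos: [592.2, -12.2, 94.7]
tcp_rot: [-1.856, 1.57, 3.024]
contact_force: [1.1, -0.5, 0.9]
grip_width: 46.2
3.1 tcp [592.151 -12.208  94.679] die [ 1.019 -4.118 94.679] F [ 1.083 -0.451  0.876] w 46.24202936758338
[[-0.001  0.986  0.166]
 [ 0.     0.166 -0.986]
 [-1.    -0.001 -0.   ]]
to grip, tool cm [ 0.    -0.025 -0.005] yaw y 9.552294826367877 q [-0.15   0.623  1.526 -0.     0.994 -0.317]
```

View pics/s2.png

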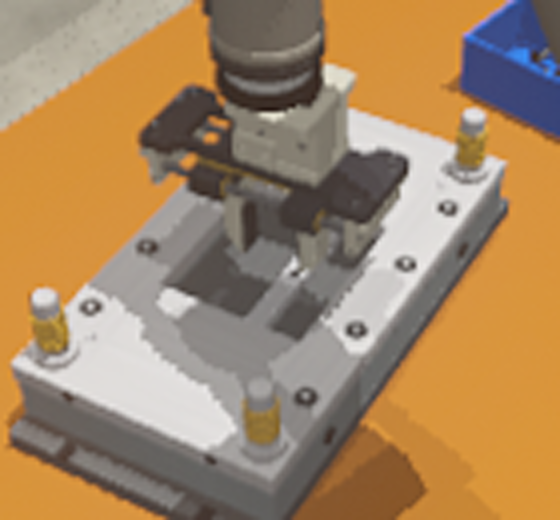

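The fingers, at crop (245,225) and (308,240), straddle the bar, whose hole shows at (298,270). I'll go down and close.

```bash
python3 -m crank '[{"linear":[1.5,0,0],"delta_rot":[0,0,0],"fingers":0.5},{"linear":[1.5,0,0],"delta_rot":[0,0,0],"fingers":0.5},{"linear":[1.2,0,0],"delta_rot":[0,0,0],"fingers":0.5},{"linear":[0.8,0,0],"delta_rot":[0,0,0],"fingers":0.5},{"linear":[0,0,0],"delta_rot":[0,0,0],"fingers":0.5}]'
python3 -m crank '[{"linear":[0,0,0],"delta_rot":[0,0,0],"fingers":0},{"linear":[0,0,0],"delta_rot":[0,0,0],"fingers":0},{"linear":[0,0,0],"delta_rot":[0,0,0],"fingers":0},{"linear":[0,0,0],"delta_rot":[0,0,0],"fingers":0},{"linear":[0,0,0],"delta_rot":[0,0,0],"fingers":0}]'
python3 st.py
```

```text
time: 3.65
tool_pos: [592.0, -12.2, 44.5]
tcp_rot: [-1.726, 1.57, -3.13]
contact_force: [-0.0, 0.6, 0.3]
grip_width: 46.3
time: 4.15
tool_pos: [592.5, -12.3, 45.2]
tcp_rot: [1.208, 1.57, -0.196]
contact_force: [0.7, 0.5, 3.6]
grip_width: 17.6
4.15 tcp [592.506 -12.262  45.173] die [ 1.362 -4.227 45.173] F [0.729 0.531 3.603] w 17.55088054774536
[[ 0.001  0.986  0.166]
 [-0.     0.166 -0.986]
 [-1.     0.001  0.   ]]
to grip, tool cm [-0.    -0.059 -0.016] yaw y 9.552805155008713 q [-0.15   0.689  1.563 -0.     0.888 -0.317]
```

Gripped at 17.6 mm. Next: lift 2 mm, slide 12 mm along tool z, then the first half of the tilt about end B.

```bash
python3 -m crank '[{"linear":[-0.2,0,0],"delta_rot":[0,0,0],"fingers":0},{"linear":[0,0,0.4],"delta_rot":[0,0,0],"fingers":0},{"linear":[0,0,0.4],"delta_rot":[0,0,0],"fingers":0},{"linear":[0,0,0.4],"delta_rot":[0,0,0],"fingers":0},{"linear":[0,0,0],"delta_rot":[0,0,0],"fingers":0}]'
python3 -m crank '[{"linear":[-0.37,0,0.09],"delta_rot":[0,1.7,0],"fingers":0},{"linear":[-0.37,0,0.09],"delta_rot":[0,1.7,0],"fingers":0},{"linear":[-0.37,0,0.09],"delta_rot":[0,1.7,0],"fingers":0},{"linear":[-0.37,0,0.09],"delta_rot":[0,1.7,0],"fingers":0},{"linear":[-0.37,0,0.09],"delta_rot":[0,1.7,0],"fingers":0}]'
python3 st.py; python3 - <<'E'
from plant import capture
import cv2,numpy as np
a=cv2.resize(capture("side")["image"][100:230,170:310],None,fx=4,fy=4,interpolation=cv2.INTER_CUBIC)
cv2.imwrite("pics/s3.png",a)
E
```

```text
time: 4.65
tool_pos: [594.2, -24.8, 46.6]
tcp_rot: [-0.979, 1.571, -2.384]
contact_force: [-0.3, 0.5, -2.9]
grip_width: 17.5
time: 5.15
tool_pos: [595.0, -29.6, 65.0]
tcp_rot: [-3.141, 1.421, 1.739]
contact_force: [0.5, -0.0, -2.9]
grip_width: 17.7
5.15 tcp [595.033 -29.63   65.029] die [  1.14  -21.776  65.029] F [ 0.545 -0.033 -2.852] w 17.658160381037845
[[-0.025  0.986  0.164]
 [ 0.147  0.166 -0.975]
 [-0.989 -0.    -0.149]]
to grip, tool cm [ 0.264 -0.02  -1.751] yaw y 9.557951006072724 q [-0.246  0.687  1.508  0.162  1.013 -0.503]
```

View pics/s3.png

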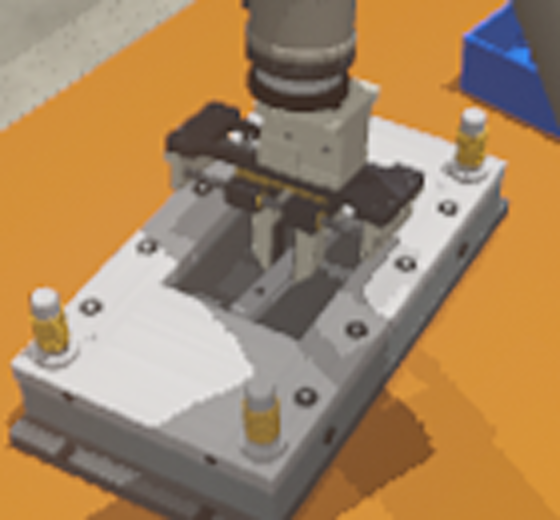

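The bar is tilting, carries its full 2.9 N weight, and its end hole is at crop (260,290). I'll check that against the prediction, to catch any slip in the grip and confirm end A clears the edge.

```bash
cat >> st.py <<'E'
import pickle
d=pickle.load(open("side.pkl","rb"))
for n,v in(("A",[23,0,-75]),("Atop-l",[17,-9,-75]),("Atop-r",[17,9,-75]),("holeA",[17,0,-45]),("B",[23,0,125])):
    p=o["tool_pos"]+T@np.array(v,float);print(n,"die",M@(p-D),"px",proj(d,p)[0],"crop",(proj(d,p)[0]-[170,100])*4)
E
python3 st.py | tail -5
python3 - <<'E'
import numpy as np
E
```

```text
A die [ 0.795 54.863 54.034] px [229.471 178.135] crop [237.885 312.541]
Atop-l die [-8.202 53.883 59.958] px [232.062 177.589] crop [248.247 310.355]
Atop-r die [ 9.797 54.044 59.974] px [226.985 175.597] crop [227.941 302.389]
holeA die [ 1.066 24.303 55.468] px [234.527 171.58 ] crop [258.108 286.322]
B die [   2.587 -142.869   24.049] px [259.518 147.918] crop [358.072 191.672]
```

The prediction agrees to about 1 px, with end A at die y = 55, inside the opening. I'll do the second half of the tilt.

```bash
python3 -m crank '[{"linear":[-0.37,0,0.09],"delta_rot":[0,1.7,0],"fingers":0},{"linear":[-0.37,0,0.09],"delta_rot":[0,1.7,0],"fingers":0},{"linear":[-0.37,0,0.09],"delta_rot":[0,1.7,0],"fingers":0},{"linear":[-0.37,0,0.09],"delta_rot":[0,1.7,0],"fingers":0},{"linear":[-0.37,0,0.09],"delta_rot":[0,1.7,0],"fingers":0}]'
python3 st.py; python3 - <<'E'
from plant import capture
import cv2,numpy as np
a=cv2.resize(capture("side")["image"][100:230,170:310],None,fx=4,fy=4,interpolation=cv2.INTER_CUBIC)
cv2.imwrite("pics/s4.png",a)
E
```

```text
time: 5.7
tool_pos: [596.5, -38.0, 82.4]
tcp_rot: [3.141, 1.272, 1.737]
contact_force: [-0.2, -0.2, -3.3]
grip_width: 17.3
5.7 tcp [596.542 -37.951  82.404] die [  1.33  -30.231  82.404] F [-0.204 -0.223 -3.311] w 17.265697964642623
[[-0.049  0.986  0.159]
 [ 0.29   0.166 -0.942]
 [-0.956  0.    -0.294]]
to grip, tool cm [ 0.77  -0.031 -2.5  ] yaw y 9.550752664182905 q [-0.322  0.701  1.45   0.289  1.149 -0.629]
A die [ 0.575 48.213 82.509] px [230.165 170.166] crop [240.658 280.665]
Atop-l die [-8.408 46.36  88.241] px [232.951 169.426] crop [251.805 277.703]
Atop-r die [ 9.591 46.533 88.244] px [227.791 167.453] crop [231.163 269.811]
holeA die [ 0.869 17.778 79.409] px [235.326 164.734] crop [261.304 258.934]
B die [   2.424 -142.911   23.617] px [259.565 148.021] crop [358.259 192.084]
```

View pics/s4.png

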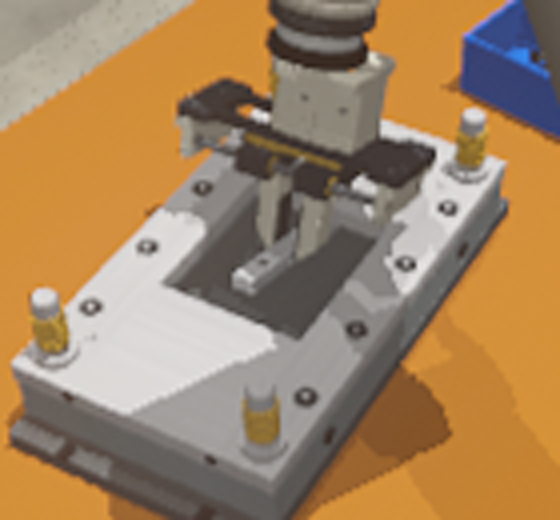

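End A is out at about z = 82, B is still inside at about 24, and nothing is touching. I'll draw it out along its own axis (tool -z).

```bash
for i in 1 2; do python3 -m crank '[{"linear":[0,0,-0.85],"delta_rot":[0,0,0],"fingers":0},{"linear":[0,0,-0.85],"delta_rot":[0,0,0],"fingers":0},{"linear":[0,0,-0.85],"delta_rot":[0,0,0],"fingers":0},{"linear":[0,0,-0.85],"delta_rot":[0,0,0],"fingers":0},{"linear":[0,0,-0.85],"delta_rot":[0,0,0],"fingers":0}]'; done
python3 st.py; python3 - <<'E'
from plant import capture
import cv2,numpy as np
a=cv2.resize(capture("side")["image"][100:230,170:310],None,fx=4,fy=4,interpolation=cv2.INTER_CUBIC)
cv2.imwrite("pics/s5.png",a)
E
```

```text
time: 6.25
tool_pos: [589.5, 3.7, 94.9]
tcp_rot: [3.141, 1.274, 1.738]
contact_force: [-0.4, -0.1, -3.0]
grip_width: 17.6
time: 6.75
tool_pos: [582.8, 43.1, 107.1]
tcp_rot: [-3.141, 1.274, 1.738]
contact_force: [0.1, -1.0, -2.5]
grip_width: 17.7
6.75 tcp [582.833  43.134 107.138] die [  0.473  52.    107.138] F [ 0.056 -0.97  -2.488] w 17.692459288011918
[[-0.049  0.986  0.159]
 [ 0.288  0.166 -0.943]
 [-0.956 -0.    -0.292]]
to grip, tool cm [-1.639 -0.024  5.362] yaw y 9.550769109389796 q [-0.197  0.632  1.509  0.307  1.128 -0.514]
A die [ -0.281 130.444 107.063] px [214.703 182.044] crop [178.812 328.175]
Atop-l die [ -9.263 128.604 112.801] px [217.582 181.326] crop [190.329 325.303]
Atop-r die [  8.736 128.777 112.8  ] px [212.162 179.153] crop [168.647 316.614]
holeA die [  0.012 100.002 104.033] px [220.515 175.996] crop [202.061 303.982]
B die [  1.555 -60.814  48.607] px [247.939 156.871] crop [311.757 227.485]
```

View pics/s5.png

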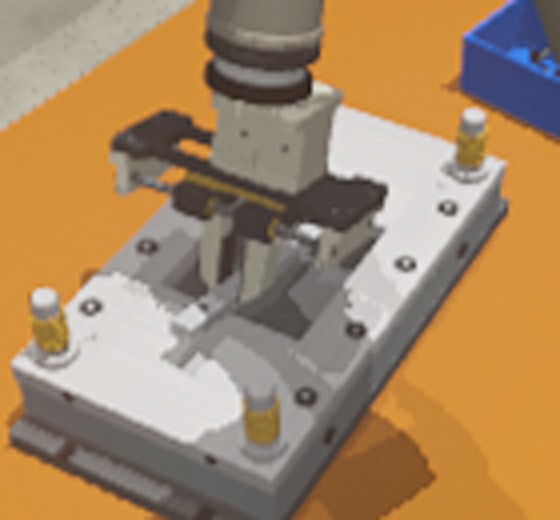

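As predicted, B's end is now about 8 mm inside the opening edge. I'll shift a little more along the bar and lift straight up.

```bash
python3 -m crank '[{"linear":[-0.6,0,-0.6],"delta_rot":[0,0,0],"fingers":0},{"linear":[-1.24,0,-0.38],"delta_rot":[0,0,0],"fingers":0},{"linear":[-1.24,0,-0.38],"delta_rot":[0,0,0],"fingers":0},{"linear":[-1.24,0,-0.38],"delta_rot":[0,0,0],"fingers":0},{"linear":[-1.24,0,-0.38],"delta_rot":[0,0,0],"fingers":0}]'
python3 -m crank '[{"linear":[-1.24,0,-0.38],"delta_rot":[0,0,0],"fingers":0},{"linear":[-1.24,0,-0.38],"delta_rot":[0,0,0],"fingers":0},{"linear":[-1.24,0,-0.38],"delta_rot":[0,0,0],"fingers":0},{"linear":[-1.24,0,-0.38],"delta_rot":[0,0,0],"fingers":0},{"linear":[-0.8,0,-0.24],"delta_rot":[0,0,0],"fingers":0}]'
python3 -m crank '[{"linear":[0,0,0],"delta_rot":[0,0,0],"fingers":0},{"linear":[0,0,0],"delta_rot":[0,0,0],"fingers":0},{"linear":[0,0,0],"delta_rot":[0,0,0],"fingers":0},{"linear":[0,0,0],"delta_rot":[0,0,0],"fingers":0},{"linear":[0,0,0],"delta_rot":[0,0,0],"fingers":0}]'
python3 st.py; python3 - <<'E'
from plant import capture
import cv2,numpy as np
a=cv2.resize(capture("side")["image"][60:230,140:330],None,fx=4,fy=4,interpolation=cv2.INTER_CUBIC)
cv2.imwrite("pics/s6.png",a[:600])
E
```

```text
time: 7.3
tool_pos: [582.6, 46.1, 167.9]
tcp_rot: [3.138, 1.275, 1.734]
contact_force: [0.9, -0.5, -1.2]
grip_width: 17.6
time: 7.8
tool_pos: [582.6, 46.4, 228.0]
tcp_rot: [3.137, 1.275, 1.734]
contact_force: [0.1, 0.8, -2.2]
grip_width: 17.7
time: 8.3
tool_pos: [582.1, 46.5, 226.0]
tcp_rot: [-3.138, 1.274, 1.741]
contact_force: [0.6, 0.6, -2.8]
grip_width: 17.3
8.3 tcp [582.127  46.496 226.034] die [  0.302  55.432 226.034] F [ 0.638  0.601 -2.802] w 17.3191750073912
[[-0.049  0.986  0.159]
 [ 0.288  0.166 -0.943]
 [-0.956 -0.001 -0.293]]
to grip, tool cm [-1.741 -0.011  5.69 ] yaw y 9.557900904953271 q [-0.192  0.506  1.373  0.283  1.378 -0.429]
A die [ -0.462 133.875 225.983] px [210.039 150.99 ] crop [160.156 203.96 ]
Atop-l die [ -9.439 132.033 231.729] px [213.17  149.992] crop [172.679 199.969]
Atop-r die [  8.56  132.208 231.712] px [207.246 147.808] crop [148.985 191.231]
holeA die [ -0.169 103.434 222.944] px [216.51  145.048] crop [186.039 180.193]
B die [  1.346 -57.365 167.47 ] px [246.741 128.315] crop [306.966 113.259]
```

View pics/s6.png

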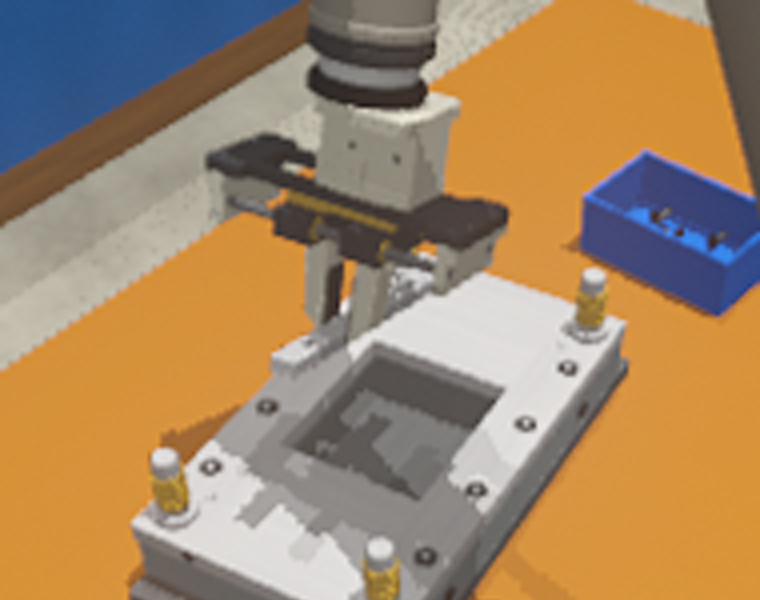

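The bar is clear and held. End A shows at crop (285,360), which is full-image pixel (211,150) against a predicted (210,151), so it has not slipped. End B works out at z ≈ 167 mm. I'll hand it in.

```bash
python3 -c "
from plant import bot,workorder
import numpy as np
print(np.abs(bot.get_obs()['dq']).max(),bot.get_obs()['grip_width']);workorder.close_job()"
```

```text
0.00187223297792791 17.755515011212058
the job is handed in; nothing more can be done
```

The parallel is out of the die and was held still in the gripper when I handed the job in, at about 8.3 s of the 38 s allowed. No verdict is reported.

**What I did:** I gripped the bar about 25 mm to the +y side of its centre, lifted it 2 mm and slid it 12 mm towards the die's -y side. I then tilted it 17° about its hidden end, drew it out along the slant and lifted it straight up.

**Last checks:**
- **One end out, the other inside:** at the end of the tilt, end A was at about 82 mm and end B at about 24 mm. These heights come from the tool pose. Where end A showed in the side picture agreed with that pose to within about 1 px.
- **Final hold:** end A is at about 226 mm and end B at about 167 mm, both above the 138 mm needed. The jaw opening reads 17.3–17.8 mm on the 18 mm bar, joint speeds were under 0.002 rad/s, and the last picture shows no slip in the grip.
- **Forces:** the readings I took stayed under 4 N, about the bar's own weight; I sampled these only at the end of each move.
- **Other things on the bench:** I did not measure the bin, spare parallel or bush again afterwards, but the arm went near none of them after the start.

No check failed or disagreed.

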